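# Put the printing stamps away by shape

### The job

Put away the five printing stamps from the textile table: each goes into the tray whose ledge carries a wooden shape like the stamp's block - the two round stamps, the two square ones and the triangular one. Leave every stamp standing flat on its tray's floor with its handle up, and leave the jar and the tin where they stand.

Things in the scene. Friction and masses are not known exactly. Their poses are not given: they have to be found in the camera images.
- round_a_mid (a point): round hand printing stamp standing face down on the table: a disc 60 mm in diameter, light wood with a black rubber face underneath, 20 mm thick in all, and on its middle an upright round dark wooden handle 18 mm in diameter and 40 mm long; 60 mm high over all, about 90 g. This point is on the handle's axis 30 mm above the underside, so the handle runs from 10 mm below this point to 30 mm above it; z is up along the handle
- round_b_mid (a point): round hand printing stamp standing face down on the table: a disc 60 mm in diameter, light wood with a black rubber face underneath, 20 mm thick in all, and on its middle an upright round dark wooden handle 18 mm in diameter and 40 mm long; 60 mm high over all, about 90 g. This point is on the handle's axis 30 mm above the underside, so the handle runs from 10 mm below this point to 30 mm above it; z is up along the handle
- square_a_mid (a point): square hand printing stamp standing face down on the table: a 54 x 54 mm block, light wood with a black rubber face underneath, 20 mm thick in all, and on its middle an upright round dark wooden handle 18 mm in diameter and 40 mm long; 60 mm high over all, about 90 g. This point is on the handle's axis 30 mm above the underside, so the handle runs from 10 mm below this point to 30 mm above it; z is up along the handle
- square_b_mid (a point): square hand printing stamp standing face down on the table: a 54 x 54 mm block, light wood with a black rubber face underneath, 20 mm thick in all, and on its middle an upright round dark wooden handle 18 mm in diameter and 40 mm long; 60 mm high over all, about 90 g. This point is on the handle's axis 30 mm above the underside, so the handle runs from 10 mm below this point to 30 mm above it; z is up along the handle
- tri_a_mid (a point): triangular hand printing stamp standing face down on the table: an equal-sided triangle 67 mm on a side (corners 39 mm from the axis), light wood with a black rubber face underneath, 20 mm thick in all, and on its middle an upright round dark wooden handle 18 mm in diameter and 40 mm long; 60 mm high over all, about 90 g. This point is on the handle's axis 30 mm above the underside, so the handle runs from 10 mm below this point to 30 mm above it; z is up along the handle
- tray_round: low open plywood tray fixed to the table, 118 mm (x) by 170 mm (y) outside, walls 4 mm thick and 20 mm high; inner floor 110 x 162 mm, its surface 4 mm above the table. On a 64 mm deep, 12 mm high ledge behind its +x wall lies a flat dark wooden disc, 6 mm thick: the mark of the stamps it is for. Origin: middle of the tray's underside (without ledge), at table height; z up
- tray_square: low open plywood tray fixed to the table, 118 mm (x) by 170 mm (y) outside, walls 4 mm thick and 20 mm high; inner floor 110 x 162 mm, its surface 4 mm above the table. On a 64 mm deep, 12 mm high ledge behind its +x wall lies a flat dark wooden square, 6 mm thick: the mark of the stamps it is for. Origin: middle of the tray's underside (without ledge), at table height; z up
- tray_tri: low open plywood tray fixed to the table, 118 mm (x) by 170 mm (y) outside, walls 4 mm thick and 20 mm high; inner floor 110 x 162 mm, its surface 4 mm above the table. On a 64 mm deep, 12 mm high ledge behind its +x wall lies a flat dark wooden triangle, 6 mm thick: the mark of the stamps it is for. Origin: middle of the tray's underside (without ledge), at table height; z up
- jar_mid (a point): Bystander: an amber glass jar with a steel cap standing on the table, 54 mm in diameter and 70 mm high; this point is at its centre, half-way up.
- tin_mid (a point): Bystander: a low round metal tin standing on the table, 62 mm in diameter and 42 mm high; this point is at its centre, half-way up.
There are look-alikes about, which are no part of the job. What is shaped like the tray_round but green is not meant.

How it is judged:
At the end, for the whole second after the job is handed in: Each stamp is in the tray that shows its shape (2 round, 2 square, 1 triangular), its axis within 40 mm (tray x) and 65 mm (tray y) of the tray's middle, its underside on the tray's floor (within 6 mm), upright within 0.12 rad and at rest (x of round_a_mid in the frame of tray_round between -0.04 and 0.04 m and y of round_a_mid in the frame of tray_round between -0.065 and 0.065 m and z of round_a_mid in the frame of tray_round between 0.028 and 0.04 m and angle between each of round_a_mid, round_b_mid, square_a_mid, square_b_mid, tri_a_mid's own z axis and vertical below 0.12 rad and linear speed of each of round_a, round_b, square_a, square_b, tri_a below 0.02 m/s and x of round_b_mid in the frame of tray_round between -0.04 and 0.04 m and y of round_b_mid in the frame of tray_round between -0.065 and 0.065 m and z of round_b_mid in the frame of tray_round between 0.028 and 0.04 m and x of square_a_mid in the frame of tray_square between -0.04 and 0.04 m and y of square_a_mid in the frame of tray_square between -0.065 and 0.065 m and z of square_a_mid in the frame of tray_square between 0.028 and 0.04 m and x of square_b_mid in the frame of tray_square between -0.04 and 0.04 m and y of square_b_mid in the frame of tray_square between -0.065 and 0.065 m and z of square_b_mid in the frame of tray_square between 0.028 and 0.04 m and x of tri_a_mid in the frame of tray_tri between -0.04 and 0.04 m and y of tri_a_mid in the frame of tray_tri between -0.065 and 0.065 m and z of tri_a_mid in the frame of tray_tri between 0.028 and 0.04 m); the robot touches nothing.
It fails at once if the glass jar is shifted by more than 25 mm or tipped over (distance of jar_mid from where it was at the start of the episode above 0.025 m or angle between jar_mid's own z axis and vertical above 0.5 rad).
It fails at once if the metal tin is shifted by more than 25 mm or tipped over (distance of tin_mid from where it was at the start of the episode above 0.025 m or angle between tin_mid's own z axis and vertical above 0.5 rad).
It also fails if it takes over 115 s, if anything falls off the work surface, if the arm or the gripper's body presses on something with over 40 N, if the wrist force passes 120 N, or if a joint passes its speed limit or range.

### The arm

A 7-joint arm with a two-finger parallel gripper is mounted at the origin on the work surface. World frame = base frame: x ahead of the robot, y to its left, z up, the work surface at z = 0. Lengths are in m, angles in rad, forces in N, time in s.
With the tool pointing down it reaches from about 0.425 to 0.925 m from the base axis. Payload 6.8 kg.
Tool frame: the origin (TCP) lies on the front face of the gripper's body, between the roots of the fingers; the fingertips stand 73 mm ahead of it and the grasp point (between the pads) lies 54 mm ahead of it (bot.finger_overhang is the z of the fingertips in the tool frame, in m); z points along the fingers, y is the line along which they close (so a half turn about z gives the same grasp; the last joint's range is limited). The gripper opens to 85 mm and grips with 20 to 120 N. Pads are 22 mm wide; open, the fingers measure 114 mm over their backs; the gripper's body (76 mm by 85 mm) begins 54 mm behind the grasp point. The pads swing forward as they close: fully open they stand 13 mm farther back than shut.
Start: joints at [1.126, 0.477, 0.022, 1.555, -0.011, 1.109, -0.083], TCP at [0.223, -0.637, 0.304] pointing down, gripper open.
Joint ranges: [-2.96, 2.96], [-0.34, 2.1], [-1.41, 1.46], [0.24, 2.44], [-1.37, 4.51], [0.17, 1.92], [-2.96, 2.96]. Speed limits (rad/s): [2.39, 2.39, 3.14, 3.14, 3.14, 3.14, 3.14].

### API

Orientations are given as a unit quaternion [w, x, y, z].
In Python, from station import bot gives the robot as it stands.
- The arm moves only by the tool servo_tool, never from a script. Its argument "motion" is one flat list of numbers, 7 for each row, row after row: the shift along the tool's x, y, z as a fraction of full scale, then the turn, a rotation vector about the tool's x, y, z as a fraction of full scale, then the closure, from 0 (fully open) to 1 (shut). In form: [tx, ty, tz, ax, ay, az, gripper, tx, ty, tz, ax, ay, az, gripper, ...]. A call has 1 to 5 rows; each row shifts and turns the commanded pose from where the row before left it, along the tool's axes as they then stand; what a row does not reach is not made up. Full scale, the value 1, is 0.02 m for a shift and 0.15 rad for a turn. A row lasts 1/8 s, in which the tool goes at most 62.5 mm and 10.7 degrees, less where a joint would pass 70% of its speed; a pose out of reach is approached as far as the arm can. A call with a number of a shift or a turn outside -1 to 1 is refused whole. A call with a gripper value outside its range is refused whole. The fingers move at their own pace and stop on an object; "grip_force" is the grip in N (left out, the last holds). Time passes only in rows, so rows that do not move let the fingers close. It gives the time, the measured TCP pose, the force, the opening and the grip force at its end, in the units of the state.
- bot.get_obs(): the state, without advancing time (a new reading comes with each control period).
- bot.read_camera(name): name is "scene" or "top"; returns the picture (384x512x3 uint8, red, green, blue); there is no depth.
- bot.get_calibration(name): a dict with "mtx" (3x3 intrinsics, pixels), "k1" (the pictures are not rectified: a ray, as slopes to the right and down, at radius r is drawn at 1 + k1 r^2 times it, then the intrinsics apply), "rvec" (rotation vector, rad) and "tvec" (3), from world to camera coordinates, as OpenCV has them. Camera axes: x right, y down, z forward; pixel columns grow to the right and rows downward; lengths in m; the calibration is good to about 2 mm. A picture is of the moment at which its call begins. get_calibration takes no time and is no camera call.
- bot.hand_in(): hands the job in; it is judged then, once.
Trained networks look in the newest picture that a camera, given by its name, has taken for a name from the list of things; names that differ only in an ending like _2 or _b are one class to them, and where a whole thing is asked for, a point or a joint stands for the part that bears it (a point fixed in the world has none). Each returns a list of dicts, best first, with "p" (0 to 1); they miss things now and then, are a little off and sometimes report something else, mostly with a low value. They report only what shows in the picture. A call takes as long as a camera call. They do not tell look-alikes from the thing itself.
- bot.boxes_of(camera, name): "uv" ([column, row] in pixels, amid what is visible of it).
The state is a dict: "t": time; "q": joint angles; "joint_vel": joint speeds; "joint_torque": joint torques, N m; "eef_pos": TCP position; "tool_rot": TCP orientation; "contact_force": force on the tool from outside, world axes, zero at the start; "torque": the same for the moment, N m; "gripper_width": opening from 0.0 (shut) to 1.0 (fully open); "grasp_force": force on a finger pad.
Only numpy, scipy, OpenCV 4.12 (cv2) and the standard library are available. Lean on these libraries where they do the work, as an engineer would, in place of code of your own. Each camera call takes 0.05 s, during which the arm holds its last target. There are 200 camera calls.

## Working session

There is one attempt and no reset: what is moved stays moved. The work goes in short steps, Python scripts to look and compute and a tool call to move; the robot and the scene stay as the last step left them, time stands still between calls to the robot, and variables do not carry over. Pictures are saved under pics/ and viewed, at most 14 in all, crops included, and the job is handed in when it is done.

Besides the shell and the picture viewer there is one more tool, called after "Call:" by a JSON object that holds its "name" and its "arguments", one argument or row to a line. servo_tool: Moves the arm, as the interface text tells. Shift numbers are shares of 0.02 m and turn numbers shares of 0.15 rad, none past 1 either way. Its arguments: {"type":"object","properties":{"motion":{"type":"array","items":{"type":"number","minimum":-1,"maximum":1}},"grip_force":{"type":"number"}},"required":["motion"]}

```bash
mkdir -p pics; cat > h.py <<'E'
import numpy as np, cv2
from station import bot
def ray(cam,uv):
    c=bot.get_calibration(cam);K=np.array(c["mtx"]);k=c["k1"]
    d=np.array([(uv[0]-K[0,2])/K[0,0],(uv[1]-K[1,2])/K[1,1]])
    s=d.copy()
    for _ in range(20): s=d/(1+k*(s@s))
    R=cv2.Rodrigues(np.array(c["rvec"],float))[0];t=np.array(c["tvec"],float).ravel()
    return -R.T@t, R.T@np.array([s[0],s[1],1])
def at(cam,uv,z):
    o,d=ray(cam,uv); return (o+d*(z-o[2])/d[2]).round(4)
E
python3 - <<'E'
from h import *
for c in("top","scene"):
    im=bot.read_camera(c);cv2.imwrite(f"pics/{c}0.png",cv2.resize(im[:,:,::-1],(800,600),interpolation=cv2.INTER_CUBIC))
    print(c,ray(c,(256,192)))
    for n,z in [("round_a_mid",.03),("square_a_mid",.03),("tri_a_mid",.03),("tray_round",0.004),("tray_square",.004),("tray_tri",.004),("jar_mid",.035),("tin_mid",.021)]:
        for r in bot.boxes_of(c,n): print(n,round(r["p"],2),np.round(r["uv"]),at(c,r["uv"],z)[:2])
o=bot.get_obs();print(o)
E
```

```text
top (array([ 0.1373834 , -0.0035558 ,  1.53769997]), array([ 0.17480016,  0.01747292, -0.98453135]))
round_a_mid 0.53 [208. 193.] [0.4063 0.1784]
square_a_mid 0.74 [354. 202.] [ 0.3614 -0.2879]
tri_a_mid 0.63 [300. 162.] [ 0.5002 -0.1229]
tray_round 0.84 [363. 259.] [ 0.1811 -0.3101]
tray_round 0.8 [263. 114.] [ 0.6745 -0.008 ]
tray_square 0.78 [176. 132.] [0.6204 0.2865]
tray_tri 0.91 [346. 126.] [ 0.6237 -0.2841]
tray_tri 0.36 [236. 164.] [0.5058 0.0867]
jar_mid 0.62 [164. 201.] [0.3854 0.3176]
tin_mid 0.73 [235. 162.] [0.5078 0.0882]
tin_mid 0.2 [346. 126.] [ 0.6181 -0.2787]
scene (array([ 0.7188593 , -0.24156838,  0.76018203]), array([-0.36501541,  0.28854503, -0.88541814]))
round_a_mid 0.87 [309. 152.] [0.4062 0.1736]
square_a_mid 0.79 [136. 246.] [ 0.3706 -0.2973]
square_a_mid 0.59 [207. 340.] [ 0.6235 -0.2758]
tri_a_mid 0.95 [236. 253.] [ 0.5131 -0.1274]
tray_round 0.84 [327. 281.] [ 0.6744 -0.0011]
tray_round 0.63 [ 94. 197.] [ 0.1826 -0.327 ]
tray_round 0.37 [310. 154.] [0.4001 0.1868]
tray_square 0.84 [397. 192.] [0.6158 0.2896]
jar_mid 0.62 [342. 116.] [0.3701 0.321 ]
tin_mid 0.86 [316. 194.] [0.5032 0.1123]
{'t': 0.9, 'q': array([ 1.12589452,  0.47697801,  0.02241007,  1.55537737, -0.01148879,
        1.10928458, -0.08312315]), 'joint_vel': array([ 0.00288904, -0.00035059, -0.00161018, -0.00030996,  0.00050995,
        0.0006958 ,  0.00228403]), 'joint_torque': array([-2.20763133e-05, -5.96320295e+01,  1.60553545e+00, -2.81548458e+01,
        1.22658536e-02,  1.56407317e-03, -1.34672194e-05]), 'eef_pos': array([ 0.22307573, -0.63710442,  0.30393244]), 'tool_rot': array([3.94974619e-05, 9.85858065e-01, 1.67582440e-01, 9.89039805e-06]), 'contact_force': array([ 0.06276981, -0.39960494, -0.03246546]), 'torque': array([ 0.00067538, -0.0279601 , -0.06632206]), 'grasp_force': 0.0, 'gripper_width': 0.9997742592378195}
```

View pics/top0.png

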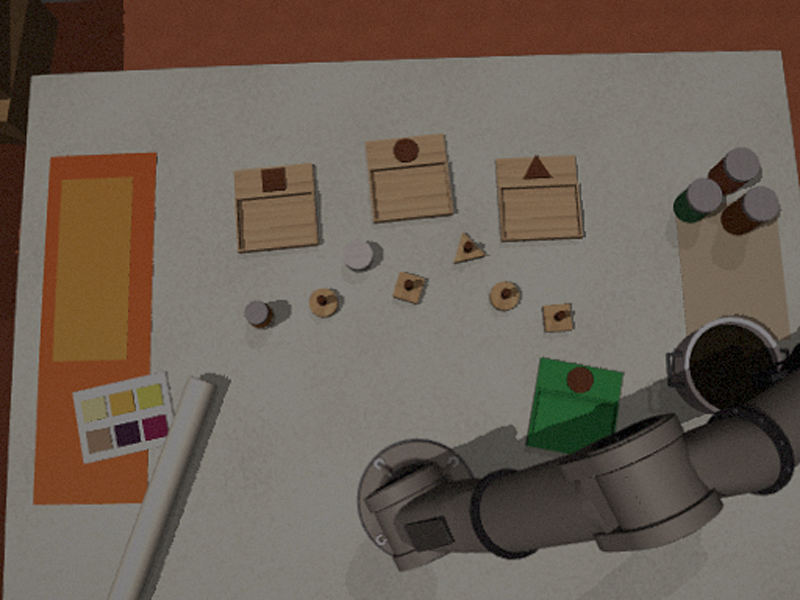

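View pics/scene0.png

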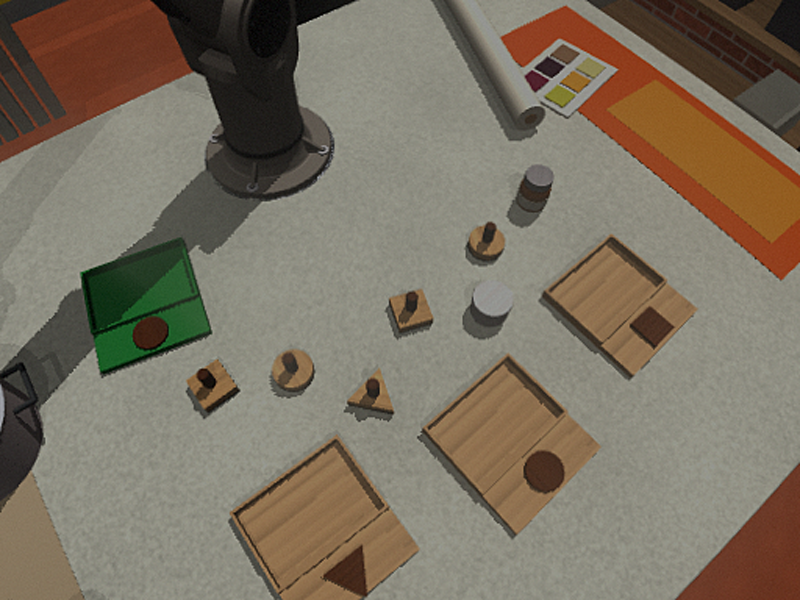

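```bash
python3 - <<'E'
from h import *
im=bot.read_camera("scene");g=im.astype(int)
x0,y0,x1,y1=112,135,336,275
v=cv2.resize(im[y0:y1,x0:x1,::-1],None,fx=3.5,fy=3.5,interpolation=cv2.INTER_CUBIC)
for n,p in dict(sqA=(131,242),rA=(187,232),tri=(238,248),sqB=(263,192),rB=(313,151)).items():
    w=g[p[1]-14:p[1]+15,p[0]-14:p[0]+15].sum(2)
    m=(w<150).astype(np.uint8)
    k,l,s,c=cv2.connectedComponentsWithStats(m)
    i=min((i for i in range(1,k) if s[i,4]>12),key=lambda i:np.hypot(*(c[i]-14)))
    uv=c[i]+p-14; print(n,s[i],uv.round(1),at("scene",uv,.04))
    cv2.circle(v,tuple(int(a) for a in ((uv-[x0,y0]+.5)*3.5)),3,(0,255,0),-1)
cv2.imwrite("pics/crop1.png",v)
# tray marks via floor corners (800x600 coordinates of wall-top inner corners), top camera
for n,P in dict(sq=[(236,198),(316,193),(318,245),(240,252)],rd=[(369,168),(450,163),(453,214),(374,222)],tr=[(499,188),(579,184),(583,237),(501,240)]).items():
    q=[at("top",np.array(p)*.64,.02) for p in P];print(n,np.array(q)[:,:2].tolist(),np.mean(q,0))
E
```

```text
sqA [  9   8  13  18 125] [131.3 243. ] [ 0.3622 -0.3019  0.04  ]
rA [ 9 11  9 10 40] [186.4 234.2] [ 0.4156 -0.1933  0.04  ]
tri [11  9  8 12 76] [238.4 248.8] [ 0.5106 -0.12    0.04  ]
sqB [11  9  7 13 68] [262.8 193.6] [0.4349 0.0034 0.04  ]
rB [10  6  8 13 70] [312.3 149.1] [0.4078 0.1809 0.04  ]
sq [[0.6384, 0.3668], [0.6432, 0.1956], [0.5293, 0.1922], [0.5198, 0.3569]] [0.582675 0.277875 0.02    ]
rd [[0.695, 0.0818], [0.7003, -0.0913], [0.5873, -0.0932], [0.5753, 0.0736]] [ 0.639475 -0.007275  0.02    ]
tr [[0.6413, -0.1929], [0.6451, -0.3632], [0.529, -0.3635], [0.5277, -0.1913]] [ 0.585775 -0.277725  0.02    ]
```

View pics/crop1.png

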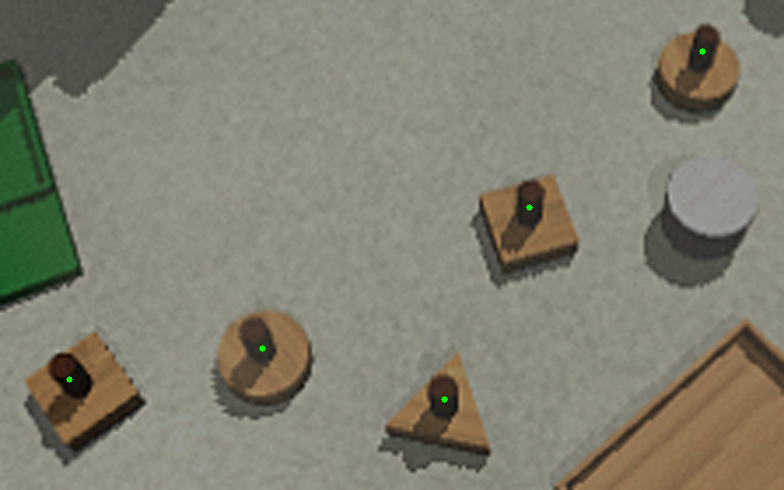

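Call:
{"name": "servo_tool", "arguments": {
  "motion": [0, 0, 1, 0, 0, 0.75, 0.4, 0, 0, 1, 0, 0, 0.75, 0.4, 0, 0, 1, 0, 0, 0.75, 0.4, 0.5, -1, 0.2, 0, 0, 0, 0.4, 0.5, -1, 0.2, 0, 0, 0, 0.4],
  "grip_force": 40
}}

```text
t: 1.58
eef_pos: [0.2432, -0.5966, 0.2354]
tool_rot: [-0.0, 1.0, -0.001, -0.0]
contact_force: [1.2, -0.1, 0.1]
gripper_width: 0.598
grasp_force: 0.0
```

Call:
{"name": "servo_tool", "arguments": {
  "motion": [0.5, -1, 0.2, 0, 0, 0, 0.4, 0.5, -1, 0.2, 0, 0, 0, 0.4, 0.5, -1, 0.2, 0, 0, 0, 0.4, 0.5, -1, 0.2, 0, 0, 0, 0.4, 0.5, -1, 0.2, 0, 0, 0, 0.4]
}}

```text
t: 2.2
eef_pos: [0.2938, -0.496, 0.2157]
tool_rot: [0.0, 1.0, -0.0, 0.0]
contact_force: [0.3, -0.2, 0.0]
gripper_width: 0.6
grasp_force: 0.0
```

Call:
{"name": "servo_tool", "arguments": {
  "motion": [0.5, -1, 0.2, 0, 0, 0, 0.4, 0.5, -1, 0.2, 0, 0, 0, 0.4, 0.5, -1, 0.2, 0, 0, 0, 0.4, 0.5, -1, 0.2, 0, 0, 0, 0.4, 0.5, -1, 0.2, 0, 0, 0, 0.4]
}}

```text
t: 2.82
eef_pos: [0.3438, -0.3959, 0.1958]
tool_rot: [0.0, 1.0, -0.0, 0.0]
contact_force: [-0.6, -1.4, -0.4]
gripper_width: 0.601
grasp_force: 0.0
```

Call:
{"name": "servo_tool", "arguments": {
  "motion": [0.18, -0.94, 0, 0, 0, 0, 0.4, 0.18, -0.94, 0, 0, 0, 0, 0.4, 0.18, -0.94, 0, 0, 0, 0, 0.4, 0.18, -0.94, 0, 0, 0, 0, 0.4, 0.18, -0.94, 0.2, 0, 0, 0, 0.4]
}}

```text
t: 3.45
eef_pos: [0.3614, -0.3023, 0.1923]
tool_rot: [0.0, 1.0, -0.001, 0.0]
contact_force: [0.2, 0.3, -0.4]
gripper_width: 0.605
grasp_force: 0.0
```

```bash
python3 - <<'E'
from h import *
im=bot.read_camera("scene");print(bot.get_obs()["eef_pos"])
v=cv2.resize(im[170:290,80:240,::-1],None,fx=4,fy=4,interpolation=cv2.INTER_CUBIC)
cv2.imwrite("pics/crop2.png",v)
E
```

```text
[ 0.36161811 -0.29965892  0.19157437]
```

View pics/crop2.png

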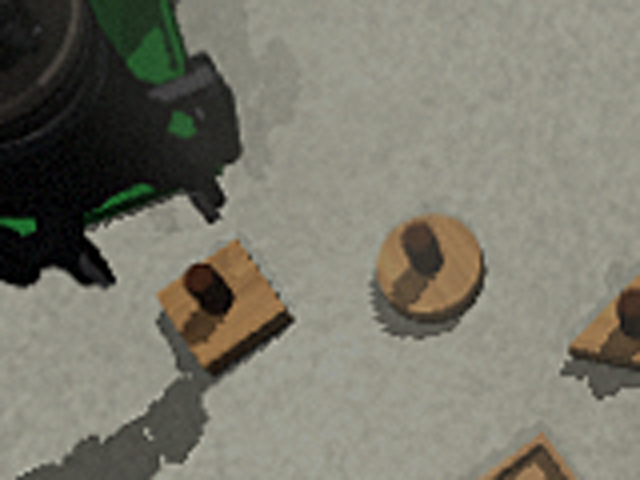

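The picture shows the open fingertips around crop (95,270) and (210,205), set above the stamp whose handle is at (208,290). I'll descend there and close.

Call:
{"name": "servo_tool", "arguments": {
  "motion": [0, 0, 1, 0, 0, 0, 0.4, 0, 0, 1, 0, 0, 0, 0.4, 0, 0, 1, 0, 0, 0, 0.4, 0, 0, 1, 0, 0, 0, 0.4, 0, 0, 0.6, 0, 0, 0, 0.4]
}}

```text
t: 4.12
eef_pos: [0.361, -0.3032, 0.0993]
tool_rot: [-0.0, 1.0, -0.001, -0.0]
contact_force: [-0.6, 0.2, 0.1]
gripper_width: 0.594
grasp_force: 0.0
```

Call:
{"name": "servo_tool", "arguments": {
  "motion": [0, 0, 0, 0, 0, 0, 1, 0, 0, 0, 0, 0, 0, 1, 0, 0, 0, 0, 0, 0, 1, 0, 0, 0, 0, 0, 0, 1]
}}

```text
t: 4.62
eef_pos: [0.3616, -0.3035, 0.1005]
tool_rot: [0.0, 1.0, -0.0, 0.001]
contact_force: [-0.1, 0.6, 3.1]
gripper_width: 0.196
grasp_force: 39.2
```

Call:
{"name": "servo_tool", "arguments": {
  "motion": [0, 0, -1, 0, 0, 0, 1, 0, 0, -1, 0, 0, 0, 1, 0, 0, -1, 0, 0, 0, 1, 0, 0, -1, 0, 0, 0, 1, 0.4, -1, -0.5, 0, 0, 0, 1]
}}

```text
t: 5.25
eef_pos: [0.3691, -0.2844, 0.1912]
tool_rot: [0.001, 1.0, -0.002, 0.001]
contact_force: [0.7, 0.2, -1.5]
gripper_width: 0.2
grasp_force: 39.1
```

Call:
{"name": "servo_tool", "arguments": {
  "motion": [0.4, -1, 0, 0, 0, 0, 1, 0.4, -1, 0, 0, 0, 0, 1, 0.4, -1, 0, 0, 0, 0, 1, 0.4, -1, 0, 0, 0, 0, 1, 0.4, -1, 0, 0, 0, 0, 1]
}}

```text
t: 5.88
eef_pos: [0.4095, -0.1826, 0.19]
tool_rot: [0.0, 1.0, -0.0, 0.0]
contact_force: [0.5, -0.2, -0.2]
gripper_width: 0.196
grasp_force: 39.1
```

Call:
{"name": "servo_tool", "arguments": {
  "motion": [0.4, -1, 0, 0, 0, 0, 1, 0.4, -1, 0, 0, 0, 0, 1, 0.4, -1, 0, 0, 0, 0, 1, 0.4, -1, 0, 0, 0, 0, 1, 0.4, -1, 0, 0, 0, 0, 1]
}}

```text
t: 6.5
eef_pos: [0.4495, -0.0826, 0.19]
tool_rot: [0.0, 1.0, -0.0, 0.0]
contact_force: [-0.7, -0.1, -0.9]
gripper_width: 0.197
grasp_force: 39.1
```

Call:
{"name": "servo_tool", "arguments": {
  "motion": [0.4, -1, 0, 0, 0, 0, 1, 0.4, -1, 0, 0, 0, 0, 1, 0.4, -1, 0, 0, 0, 0, 1, 0.4, -1, 0, 0, 0, 0, 1, 0.4, -1, 0, 0, 0, 0, 1]
}}

```text
t: 7.12
eef_pos: [0.4896, 0.0173, 0.19]
tool_rot: [0.0, 1.0, -0.0, 0.0]
contact_force: [0.3, -0.7, -0.6]
gripper_width: 0.196
grasp_force: 39.1
```

```bash
python3 -c "
from h import *
o=bot.get_obs();print(o['q'].round(2),o['eef_pos'],o['gripper_width'])"
```

```text
[-0.03  0.33 -0.15  2.09  0.08  0.73 -1.81] [0.48960784 0.01729785 0.19000234] 0.1960083735313162
```

Call:
{"name": "servo_tool", "arguments": {
  "motion": [0.31, -1, 0, 0, 0, 0, 1, 0.31, -1, 0, 0, 0, 0, 1, 0.31, -1, 0, 0, 0, 0, 1, 0.31, -1, 0, 0, 0, 0, 1, 0.31, -1, 0, 0, 0, 0, 1]
}}

```text
t: 7.75
eef_pos: [0.5209, 0.1176, 0.19]
tool_rot: [0.0, 1.0, -0.0, 0.0]
contact_force: [0.5, 0.1, -0.9]
gripper_width: 0.2
grasp_force: 39.1
```

Call:
{"name": "servo_tool", "arguments": {
  "motion": [0.31, -1, 0, 0, 0, 0, 1, 0.31, -1, 0, 0, 0, 0, 1, 0.31, -1, 0, 0, 0, 0, 1, 0.31, -1, 0, 0, 0, 0, 1, 0.31, -1, 0, 0, 0, 0, 1]
}}

```text
t: 8.38
eef_pos: [0.5521, 0.218, 0.1899]
tool_rot: [0.0, 1.0, -0.0, 0.0]
contact_force: [0.6, 0.1, -0.6]
gripper_width: 0.198
grasp_force: 39.1
```

Call:
{"name": "servo_tool", "arguments": {
  "motion": [0.31, -1, 0, 0, 0, 0, 1, 0.31, -1, 0, 0, 0, 0, 1, 0.31, -1, 0, 0, 0, 0, 1, 0.31, -1, 0, 0, 0, 0, 1, 0.31, -1, 0, 0, 0, 0, 1]
}}

```text
t: 9.0
eef_pos: [0.5832, 0.318, 0.1899]
tool_rot: [0.0, 1.0, -0.0, 0.0]
contact_force: [-0.4, -1.2, -0.1]
gripper_width: 0.197
grasp_force: 39.1
```

```bash
python3 - <<'E'
from h import *
im=bot.read_camera("scene");o=bot.get_obs();print(o['q'].round(2),o["eef_pos"])
v=cv2.resize(im[100:290,250:450,::-1],None,fx=3,fy=3,interpolation=cv2.INTER_CUBIC)
cv2.imwrite("pics/crop3.png",v)
E
```

```text
[-0.47  0.58 -0.18  1.66  0.12  0.9  -2.27] [0.58317447 0.32151021 0.19007458]
```

View pics/crop3.png

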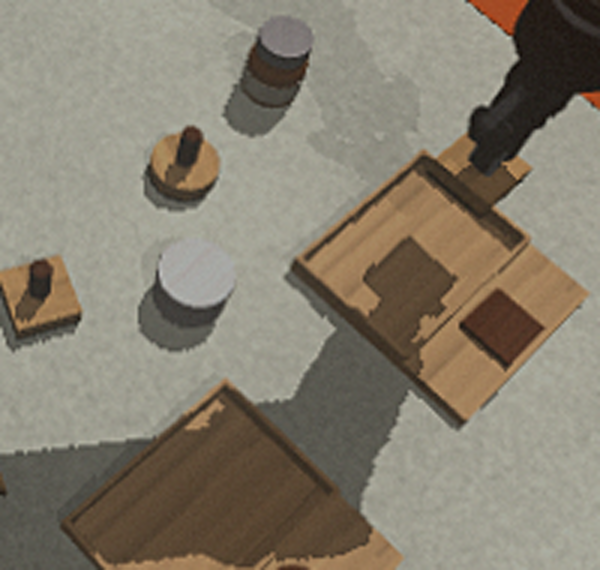

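The stamp hangs at crop (490,175). I'll check the tray's middle from its rim corners in this view.

```bash
python3 - <<'E'
from h import *
P=[at("scene",(250+a/3,100+b/3),.02)[:2] for a,b in[(290,262),(424,153),(527,238),(405,365)]]
print(P,np.mean(P,0))
P=[at("scene",np.array(p)*.64,.02)[:2] for p in[(422,432),(508,355),(567,410)]]
print(P,(P[0]+P[2])/2)
P=[at("scene",np.array(p)*.64,.02)[:2] for p in[(231,513),(338,436),(389,503)]]
print(P,(P[0]+P[2])/2)
print(at("scene",(250+490/3,100+172/3),.12))
E
```

```text
[array([0.5345, 0.1863]), array([0.5261, 0.3582]), array([0.6374, 0.3657]), array([0.6546, 0.196 ])] [0.58815 0.27655]
[array([ 0.5952, -0.0979]), array([0.5808, 0.0732]), array([0.6927, 0.0848])] [ 0.64395 -0.00655]
[array([ 0.5339, -0.3609]), array([ 0.5318, -0.1935]), array([ 0.6432, -0.1888])] [ 0.58855 -0.27485]
[0.5938 0.3056 0.12  ]
```

Call:
{"name": "servo_tool", "arguments": {
  "motion": [0, 0, 1, 0, 0, 0, 1, 0, 0, 1, 0, 0, 0, 1, 0, 0, 1, 0, 0, 0, 1, 0, 0, 0.8, 0, 0, 0, 1, 0, 0, 0.45, 0, 0, 0, 1]
}}

```text
t: 9.68
eef_pos: [0.5823, 0.316, 0.1039]
tool_rot: [0.001, 1.0, -0.001, -0.001]
contact_force: [-14.1, -10.2, 53.0]
gripper_width: 0.197
grasp_force: 45.6
```

Call:
{"name": "servo_tool", "arguments": {
  "motion": [0, 0, 0, 0, 0, 0, 1, 0, 0, 0, 0, 0, 0, 0.4, 0, 0, 0, 0, 0, 0, 0.4, 0, 0, -1, 0, 0, 0, 0.4, 0, 0, -1, 0, 0, 0, 0.4]
}}

```text
t: 10.3
eef_pos: [0.5831, 0.3169, 0.1468]
tool_rot: [-0.0, 1.0, -0.0, 0.0]
contact_force: [0.8, -0.5, 0.7]
gripper_width: 0.599
grasp_force: 0.0
```

Call:
{"name": "servo_tool", "arguments": {
  "motion": [-0.97, 0.76, -1, 0, 0, 0, 0.4, -0.97, 0.76, 0, 0, 0, 0, 0.4, -0.97, 0.76, 0, 0, 0, 0, 0.4, -0.97, 0.76, 0, 0, 0, 0, 0.4, -0.97, 0.76, 0, 0, 0, 0, 0.4]
}}

```text
t: 10.92
eef_pos: [0.4857, 0.2406, 0.1668]
tool_rot: [-0.001, 1.0, -0.0, 0.001]
contact_force: [-0.0, 0.1, 0.9]
gripper_width: 0.602
grasp_force: 0.0
```

Call:
{"name": "servo_tool", "arguments": {
  "motion": [-0.97, 0.76, 0, 0, 0, 0, 0.4, -0.97, 0.76, 0, 0, 0, 0, 0.4, -0.97, 0.76, 0, 0, 0, 0, 0.4, -0.97, 0.76, 0, 0, 0, 0, 0.4, 0, 0, 0, 0, 0, 0, 0.4]
}}

```text
t: 11.55
eef_pos: [0.4075, 0.1792, 0.1662]
tool_rot: [0.0, 1.0, -0.001, 0.001]
contact_force: [0.4, -0.6, -0.0]
gripper_width: 0.594
grasp_force: 0.0
```

```bash
python3 - <<'E'
from h import *
im=bot.read_camera("scene");o=bot.get_obs();print(o['q'].round(2),o["eef_pos"])
v=cv2.resize(im[90:290,250:450,::-1],None,fx=3,fy=3,interpolation=cv2.INTER_CUBIC)
cv2.imwrite("pics/crop4.png",v)
E
```

```text
[-0.38  0.32 -0.21  2.19  0.11  0.64 -2.23] [0.40868706 0.18022189 0.16628295]
```

View pics/crop4.png

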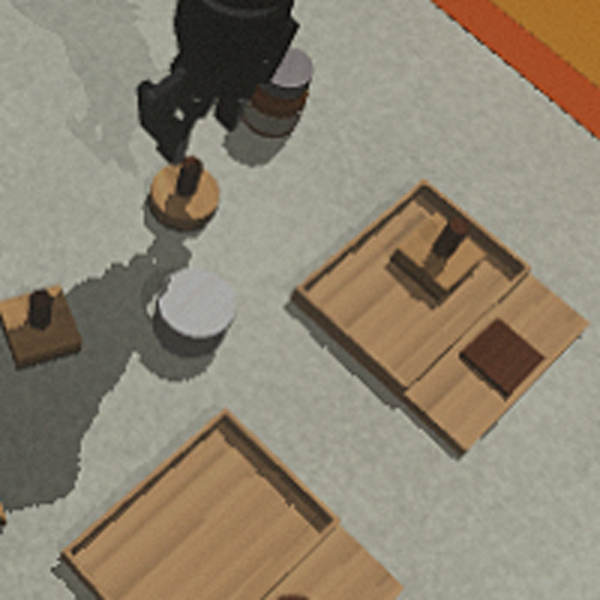

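The square stamp stands in its tray at crop (450,240), and the fingers straddle the round stamp's handle at (190,175). I'll descend and grip.

Call:
{"name": "servo_tool", "arguments": {
  "motion": [0, 0, 1, 0, 0, 0, 0.4, 0, 0, 1, 0, 0, 0, 0.4, 0, 0, 1, 0, 0, 0, 0.4, 0, 0, 0.3, 0, 0, 0, 0.4, 0, 0, 0, 0, 0, 0, 1]
}}

```text
t: 12.22
eef_pos: [0.4087, 0.1806, 0.0992]
tool_rot: [-0.0, 1.0, -0.0, 0.0]
contact_force: [-0.2, -0.4, -0.4]
gripper_width: 0.406
grasp_force: 0.0
```

Call:
{"name": "servo_tool", "arguments": {
  "motion": [0, 0, 0, 0, 0, 0, 1, 0, 0, 0, 0, 0, 0, 1, 0, 0, 0, 0, 0, 0, 1]
}}

```text
t: 12.6
eef_pos: [0.4088, 0.1805, 0.0998]
tool_rot: [-0.001, 1.0, -0.0, 0.001]
contact_force: [-0.3, 0.8, 6.0]
gripper_width: 0.197
grasp_force: 39.4
```

Call:
{"name": "servo_tool", "arguments": {
  "motion": [0, 0, -1, 0, 0, 0, 1, 0, 0, -1, 0, 0, 0, 1, 0, 0, -1, 0, 0, 0, 1, 0, 0, -1, 0, 0, 0, 1, 0, 0, -0.5, 0, 0, 0, 1]
}}

```text
t: 13.22
eef_pos: [0.4082, 0.1799, 0.1898]
tool_rot: [-0.0, 1.0, -0.0, 0.0]
contact_force: [0.1, -0.2, -1.2]
gripper_width: 0.199
grasp_force: 39.2
```

Call:
{"name": "servo_tool", "arguments": {
  "motion": [0.96, 0.61, 0, 0, 0, 0, 1, 0.96, 0.61, 0, 0, 0, 0, 1, 0.96, 0.61, 0, 0, 0, 0, 1, 0.96, 0.61, 0, 0, 0, 0, 1, 0.96, 0.61, 0, 0, 0, 0, 1]
}}

```text
t: 13.85
eef_pos: [0.5042, 0.1182, 0.1884]
tool_rot: [0.0, 1.0, -0.0, -0.001]
contact_force: [-0.5, -0.4, -1.4]
gripper_width: 0.2
grasp_force: 39.2
```

Call:
{"name": "servo_tool", "arguments": {
  "motion": [0.96, 0.61, 0, 0, 0, 0, 1, 0.96, 0.61, 0, 0, 0, 0, 1, 0.96, 0.61, 0, 0, 0, 0, 1, 0.96, 0.61, 0, 0, 0, 0, 1, 0.96, 0.61, 0, 0, 0, 0, 1]
}}

```text
t: 14.48
eef_pos: [0.6006, 0.0571, 0.1885]
tool_rot: [0.0, 1.0, -0.0, -0.0]
contact_force: [-0.3, 0.1, -0.9]
gripper_width: 0.197
grasp_force: 39.2
```

Call:
{"name": "servo_tool", "arguments": {
  "motion": [0.96, 0.61, 0, 0, 0, 0, 1, 0.96, 0.61, 0, 0, 0, 0, 1, 0, 0, 1, 0, 0, 0, 1, 0, 0, 1, 0, 0, 0, 1]
}}

```text
t: 14.98
eef_pos: [0.6371, 0.0339, 0.1468]
tool_rot: [-0.0, 1.0, -0.0, -0.001]
contact_force: [-0.4, 0.4, -0.9]
gripper_width: 0.195
grasp_force: 39.2
```

Call:
{"name": "servo_tool", "arguments": {
  "motion": [0, 0, 1, 0, 0, 0, 1, 0, 0, 0.7, 0, 0, 0, 1, 0, 0, 0.4, 0, 0, 0, 1, 0, 0, 0, 0, 0, 0, 1]
}}

```text
t: 15.48
eef_pos: [0.6381, 0.0335, 0.1064]
tool_rot: [0.0, 1.0, -0.0, -0.0]
contact_force: [-0.1, -0.5, -1.6]
gripper_width: 0.195
grasp_force: 39.2
```

Call:
{"name": "servo_tool", "arguments": {
  "motion": [0, 0, 0.1, 0, 0, 0, 1, 0, 0, 0, 0, 0, 0, 0.4, 0, 0, 0, 0, 0, 0, 0.4, 0, 0, -1, 0, 0, 0, 0.4, 0, 0, -1, 0, 0, 0, 0.4]
}}

```text
t: 16.1
eef_pos: [0.6387, 0.0334, 0.1468]
tool_rot: [-0.0, 1.0, -0.0, 0.001]
contact_force: [-0.0, 0.5, -0.0]
gripper_width: 0.6
grasp_force: 0.0
```

Call:
{"name": "servo_tool", "arguments": {
  "motion": [-0.92, 0.14, -1, 0, 0, 0, 0.4, -0.92, 0.14, 0, 0, 0, 0, 0.4, -0.92, 0.14, 0, 0, 0, 0, 0.4, -0.92, 0.14, 0, 0, 0, 0, 0.4, -0.92, 0.14, 0, 0, 0, 0, 0.4]
}}

```text
t: 16.73
eef_pos: [0.5464, 0.0195, 0.1668]
tool_rot: [-0.0, 1.0, -0.0, 0.001]
contact_force: [-0.4, -0.4, -0.5]
gripper_width: 0.599
grasp_force: 0.0
```

Call:
{"name": "servo_tool", "arguments": {
  "motion": [-0.92, 0.14, 0, 0, 0, 0, 0.4, -0.92, 0.14, 0, 0, 0, 0, 0.4, -0.92, 0.14, 0, 0, 0, 0, 0.4, -0.92, 0.14, 0, 0, 0, 0, 0.4, -0.92, 0.14, 0, 0, 0, 0, 0.4]
}}

```text
t: 17.35
eef_pos: [0.4545, 0.0055, 0.1665]
tool_rot: [-0.0, 1.0, -0.0, 0.001]
contact_force: [-0.5, -0.7, -0.8]
gripper_width: 0.602
grasp_force: 0.0
```

Call:
{"name": "servo_tool", "arguments": {
  "motion": [-0.92, 0.14, 0, 0, 0, 0, 0.4, 0, 0, 0, 0, 0, 0, 0.4]
}}

```text
t: 17.6
eef_pos: [0.4356, 0.0025, 0.1661]
tool_rot: [0.0, 1.0, -0.0, 0.001]
contact_force: [0.6, 0.3, 0.3]
gripper_width: 0.6
grasp_force: 0.0
```

```bash
python3 - <<'E'
from h import *
im=bot.read_camera("scene");o=bot.get_obs();print(o['q'].round(2),o["eef_pos"])
v=cv2.resize(im[120:360,210:410,::-1],None,fx=2.5,fy=2.5,interpolation=cv2.INTER_CUBIC)
cv2.imwrite("pics/crop5.png",v)
E
```

```text
[-0.02  0.3  -0.15  2.22  0.08  0.62 -1.8 ] [0.43667305 0.00276405 0.16614855]
```

View pics/crop5.png

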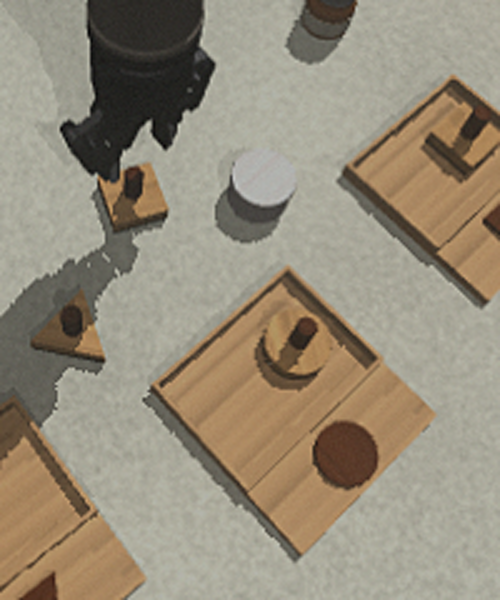

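Round stamp stands in the round tray at crop (300,335). The fingers straddle the second square stamp's handle at (132,182).

Call:
{"name": "servo_tool", "arguments": {
  "motion": [0, 0, 1, 0, 0, 0, 0.4, 0, 0, 1, 0, 0, 0, 0.4, 0, 0, 1, 0, 0, 0, 0.4, 0, 0, 0.3, 0, 0, 0, 0.4, 0, 0, 0, 0, 0, 0, 1]
}}

```text
t: 18.27
eef_pos: [0.4367, 0.0029, 0.0991]
tool_rot: [-0.0, 1.0, -0.0, 0.0]
contact_force: [0.1, -0.7, -0.3]
gripper_width: 0.402
grasp_force: 0.0
```

Call:
{"name": "servo_tool", "arguments": {
  "motion": [0, 0, 0, 0, 0, 0, 1, 0, 0, 0, 0, 0, 0, 1, 0, 0, 0, 0, 0, 0, 1]
}}

```text
t: 18.65
eef_pos: [0.4367, 0.0029, 0.0997]
tool_rot: [-0.0, 1.0, -0.0, 0.001]
contact_force: [-0.3, 0.2, 5.9]
gripper_width: 0.203
grasp_force: 39.2
```

Call:
{"name": "servo_tool", "arguments": {
  "motion": [0, 0, -1, 0, 0, 0, 1, 0, 0, -1, 0, 0, 0, 1, 0, 0, -1, 0, 0, 0, 1, 0, 0, -1, 0, 0, 0, 1, 0, 0, -0.5, 0, 0, 0, 1]
}}

```text
t: 19.27
eef_pos: [0.4361, 0.0027, 0.1898]
tool_rot: [0.0, 1.0, -0.0, 0.001]
contact_force: [-0.1, -0.1, -1.7]
gripper_width: 0.197
grasp_force: 39.1
```

Call:
{"name": "servo_tool", "arguments": {
  "motion": [0.63, -0.97, 0, 0, 0, 0, 1, 0.63, -0.97, 0, 0, 0, 0, 1, 0.63, -0.97, 0, 0, 0, 0, 1, 0.63, -0.97, 0, 0, 0, 0, 1, 0.63, -0.97, 0, 0, 0, 0, 1]
}}

```text
t: 19.9
eef_pos: [0.4995, 0.1006, 0.1887]
tool_rot: [0.0, 1.0, -0.0, -0.0]
contact_force: [0.7, 0.1, -0.4]
gripper_width: 0.198
grasp_force: 39.1
```

Call:
{"name": "servo_tool", "arguments": {
  "motion": [0.63, -0.97, 0, 0, 0, 0, 1, 0.63, -0.97, 0, 0, 0, 0, 1, 0.63, -0.97, 0, 0, 0, 0, 1, 0.63, -0.97, 0, 0, 0, 0, 1, 0.63, -0.97, 0, 0, 0, 0, 1]
}}

```text
t: 20.52
eef_pos: [0.5627, 0.198, 0.1887]
tool_rot: [0.0, 1.0, -0.0, -0.0]
contact_force: [0.7, 0.0, -1.4]
gripper_width: 0.195
grasp_force: 39.1
```

Call:
{"name": "servo_tool", "arguments": {
  "motion": [0.63, -0.97, 0, 0, 0, 0, 1, 0.63, -0.97, 0, 0, 0, 0, 1, 0, 0, 0, 0, 0, -1, 1, 0, 0, 0, 0, 0, -1, 1, 0, 0, 1, 0, 0, 0, 1]
}}

```text
t: 21.15
eef_pos: [0.5885, 0.2364, 0.1694]
tool_rot: [-0.001, 0.989, 0.148, 0.001]
contact_force: [0.5, 0.4, -1.1]
gripper_width: 0.196
grasp_force: 39.1
```

Call:
{"name": "servo_tool", "arguments": {
  "motion": [0, 0, 1, 0, 0, 0, 1, 0, 0, 1, 0, 0, 0, 1, 0, 0, 0.7, 0, 0, 0, 1, 0, 0, 0.4, 0, 0, 0, 1, 0, 0, 0, 0, 0, 0, 1]
}}

```text
t: 21.78
eef_pos: [0.5871, 0.2354, 0.1063]
tool_rot: [0.0, 0.989, 0.149, -0.0]
contact_force: [-0.3, 0.5, -0.1]
gripper_width: 0.199
grasp_force: 39.1
```

Call:
{"name": "servo_tool", "arguments": {
  "motion": [0, 0, 0.1, 0, 0, 0, 1, 0, 0, 0, 0, 0, 0, 0.4, 0, 0, 0, 0, 0, 0, 0.4, 0, 0, -1, 0, 0, 0, 0.4, 0, 0, -1, 0, 0, 0, 0.4]
}}

```text
t: 22.4
eef_pos: [0.5876, 0.2357, 0.1468]
tool_rot: [-0.0, 0.989, 0.149, 0.001]
contact_force: [-0.2, 0.5, 0.6]
gripper_width: 0.6
grasp_force: 0.0
```

Call:
{"name": "servo_tool", "arguments": {
  "motion": [0, 0, -1, 0, 0, 1, 0.4, 0, 0, 0, 0, 0, 1, 0.4, -0.21, 0.98, 0, 0, 0, 0, 0.4, -0.21, 0.98, 0, 0, 0, 0, 0.4, -0.21, 0.98, 0, 0, 0, 0, 0.4]
}}

```text
t: 23.02
eef_pos: [0.5742, 0.174, 0.1649]
tool_rot: [0.0, 1.0, -0.0, -0.0]
contact_force: [1.1, -1.4, -0.8]
gripper_width: 0.599
grasp_force: 0.0
```

Call:
{"name": "servo_tool", "arguments": {
  "motion": [-0.21, 0.98, 0, 0, 0, 0, 0.4, -0.21, 0.98, 0, 0, 0, 0, 0.4, -0.21, 0.98, 0, 0, 0, 0, 0.4, -0.21, 0.98, 0, 0, 0, 0, 0.4, -0.21, 0.98, 0, 0, 0, 0, 0.4]
}}

```text
t: 23.65
eef_pos: [0.5533, 0.0774, 0.1649]
tool_rot: [0.0, 1.0, -0.0, 0.0]
contact_force: [-0.2, 0.8, -0.8]
gripper_width: 0.598
grasp_force: 0.0
```

Call:
{"name": "servo_tool", "arguments": {
  "motion": [-0.21, 0.98, 0, 0, 0, 0, 0.4, -0.21, 0.98, 0, 0, 0, 0, 0.4, -0.21, 0.98, 0, 0, 0, 0, 0.4, -0.21, 0.98, 0, 0, 0, 0, 0.4, -0.21, 0.98, 0, 0, 0, 0, 0.4]
}}

```text
t: 24.28
eef_pos: [0.5322, -0.0206, 0.1649]
tool_rot: [-0.0, 1.0, -0.0, 0.0]
contact_force: [-0.2, -0.1, 0.2]
gripper_width: 0.6
grasp_force: 0.0
```

Call:
{"name": "servo_tool", "arguments": {
  "motion": [-0.21, 0.98, 0, 0, 0, 0, 0.4, -0.21, 0.98, 0, 0, 0, 0, 0.4, -0.21, 0.98, 0, 0, 0, 0, 0.4, -0.21, 0.98, 0, 0, 0, 0, 0.4, -0.21, 0.98, 0, 0, 0, 0, 0.4]
}}

```text
t: 24.9
eef_pos: [0.511, -0.1186, 0.1649]
tool_rot: [0.0, 1.0, -0.0, 0.0]
contact_force: [0.9, 0.4, -0.3]
gripper_width: 0.599
grasp_force: 0.0
```

```bash
python3 - <<'E'
from h import *
im=bot.read_camera("scene");o=bot.get_obs();print(o['q'].round(2),o["eef_pos"])
v=cv2.resize(im[100:360,160:450,::-1],None,fx=2.3,fy=2.3,interpolation=cv2.INTER_CUBIC)
cv2.imwrite("pics/crop6.png",v)
E
```

```text
[ 0.23  0.42 -0.14  2.02  0.09  0.7  -1.54] [ 0.51020467 -0.12171824  0.16486015]
```

View pics/crop6.png

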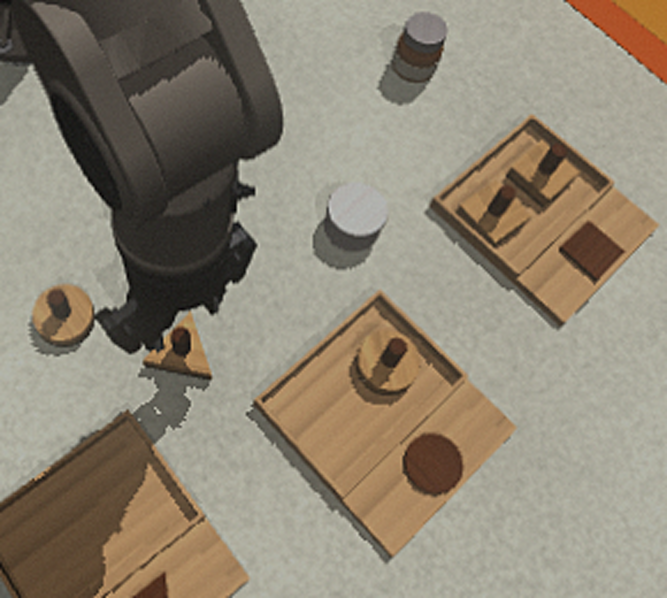

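Both square stamps stand in their tray at crop (500,205) and (550,165). The fingers straddle the triangular stamp at (180,345).

Call:
{"name": "servo_tool", "arguments": {
  "motion": [0, 0, 1, 0, 0, 0, 0.4, 0, 0, 1, 0, 0, 0, 0.4, 0, 0, 1, 0, 0, 0, 0.4, 0, 0, 0.25, 0, 0, 0, 0.4, 0, 0, 0, 0, 0, 0, 1]
}}

```text
t: 25.58
eef_pos: [0.5115, -0.1172, 0.1]
tool_rot: [-0.0, 1.0, -0.0, -0.0]
contact_force: [-0.2, 0.2, -0.8]
gripper_width: 0.403
grasp_force: 0.0
```

Call:
{"name": "servo_tool", "arguments": {
  "motion": [0, 0, 0, 0, 0, 0, 1, 0, 0, 0, 0, 0, 0, 1, 0, 0, 0, 0, 0, 0, 1]
}}

```text
t: 25.95
eef_pos: [0.5119, -0.1174, 0.1006]
tool_rot: [0.0, 1.0, -0.0, 0.001]
contact_force: [-0.1, 0.0, 4.5]
gripper_width: 0.197
grasp_force: 39.2
```

Call:
{"name": "servo_tool", "arguments": {
  "motion": [0, 0, -1, 0, 0, 0, 1, 0, 0, -1, 0, 0, 0, 1, 0, 0, -1, 0, 0, 0, 1, 0, 0, -1, 0, 0, 0, 1, 0, 0, -0.5, 0, 0, 0, 1]
}}

```text
t: 26.58
eef_pos: [0.5117, -0.1173, 0.1909]
tool_rot: [0.0, 1.0, -0.0, 0.001]
contact_force: [-0.6, -0.8, -1.0]
gripper_width: 0.198
grasp_force: 39.1
```

Call:
{"name": "servo_tool", "arguments": {
  "motion": [0.48, 0.97, 0, 0, 0, 0, 1, 0.48, 0.97, 0, 0, 0, 0, 1, 0.48, 0.97, 0, 0, 0, 0, 1, 0.48, 0.97, 0, 0, 0, 0, 1, 0.48, 0.97, 0, 0, 0, 0, 1]
}}

```text
t: 27.2
eef_pos: [0.5599, -0.2161, 0.1894]
tool_rot: [-0.0, 1.0, -0.001, -0.0]
contact_force: [-0.1, -0.1, -0.5]
gripper_width: 0.196
grasp_force: 39.1
```

Call:
{"name": "servo_tool", "arguments": {
  "motion": [0.48, 0.97, 0, 0, 0, 0, 1, 0.48, 0.97, 0, 0, 0, 0, 1, 0.48, 0.97, 0, 0, 0, 0, 1, 0, 0, 1, 0, 0, 0, 1, 0, 0, 1, 0, 0, 0, 1]
}}

```text
t: 27.82
eef_pos: [0.5874, -0.2719, 0.1477]
tool_rot: [-0.001, 1.0, -0.0, -0.001]
contact_force: [0.6, -0.3, -1.2]
gripper_width: 0.197
grasp_force: 39.1
```

Call:
{"name": "servo_tool", "arguments": {
  "motion": [0, 0, 1, 0, 0, 0, 1, 0, 0, 0.7, 0, 0, 0, 1, 0, 0, 0.4, 0, 0, 0, 1, 0, 0, 0, 0, 0, 0, 1]
}}

```text
t: 28.32
eef_pos: [0.588, -0.2724, 0.1074]
tool_rot: [-0.0, 1.0, -0.0, -0.0]
contact_force: [1.1, 0.2, -1.1]
gripper_width: 0.195
grasp_force: 39.1
```

Call:
{"name": "servo_tool", "arguments": {
  "motion": [0, 0, 0.12, 0, 0, 0, 1, 0, 0, 0, 0, 0, 0, 0.4, 0, 0, 0, 0, 0, 0, 0.4, 0, 0, -1, 0, 0, 0, 0.4, 0, 0, -1, 0, 0, 0, 0.4]
}}

```text
t: 28.95
eef_pos: [0.5885, -0.2727, 0.1474]
tool_rot: [0.0, 1.0, -0.0, 0.001]
contact_force: [-0.2, -0.3, -0.1]
gripper_width: 0.6
grasp_force: 0.0
```

Call:
{"name": "servo_tool", "arguments": {
  "motion": [-0.98, -0.44, -1, 0, 0, 0, 0.4, -0.98, -0.44, 0, 0, 0, 0, 0.4, -0.98, -0.44, 0, 0, 0, 0, 0.4, -0.98, -0.44, 0, 0, 0, 0, 0.4, -0.98, -0.44, 0, 0, 0, 0, 0.4]
}}

```text
t: 29.58
eef_pos: [0.4902, -0.2285, 0.1674]
tool_rot: [0.0, 1.0, -0.0, 0.001]
contact_force: [-0.7, 0.3, -0.6]
gripper_width: 0.597
grasp_force: 0.0
```

Call:
{"name": "servo_tool", "arguments": {
  "motion": [-0.98, -0.44, 0, 0, 0, 0, 0.4, -0.98, -0.44, 0, 0, 0, 0, 0.4, -0.98, -0.44, 0, 0, 0, 0, 0.4, -0.98, -0.44, 0, 0, 0, 0, 0.4, 0, 0, 0, 0, 0, 0, 0.4]
}}

```text
t: 30.2
eef_pos: [0.4112, -0.1931, 0.1668]
tool_rot: [0.0, 1.0, -0.0, 0.0]
contact_force: [0.1, 0.6, -0.0]
gripper_width: 0.605
grasp_force: 0.0
```

```bash
python3 - <<'E'
from h import *
im=bot.read_camera("scene");o=bot.get_obs();print(o['q'].round(2),o["eef_pos"],at("scene",(185.7,232.3),.04))
v=cv2.resize(im[170:384,90:300,::-1],None,fx=2.6,fy=2.6,interpolation=cv2.INTER_CUBIC)
cv2.imwrite("pics/crop7.png",v)
E
```

```text
[ 0.41  0.32 -0.13  2.18  0.07  0.64 -1.34] [ 0.41246155 -0.19351809  0.16686391] [ 0.411  -0.1923  0.04  ]
```

View pics/crop7.png

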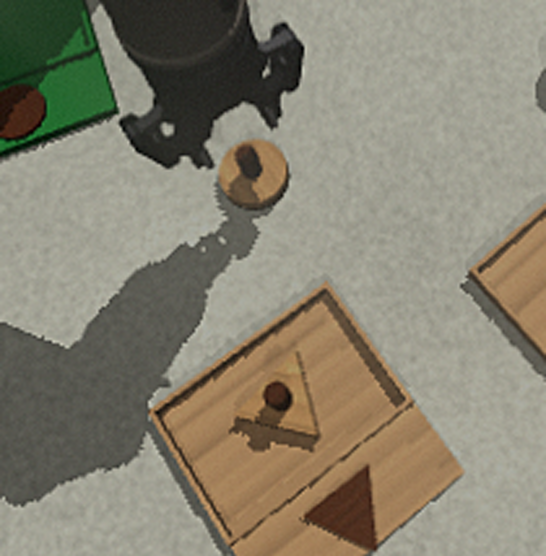

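Triangular stamp stands mid-tray at crop (277,395). The fingers are over the last round stamp's handle at (250,160).

Call:
{"name": "servo_tool", "arguments": {
  "motion": [0, 0, 1, 0, 0, 0, 0.4, 0, 0, 1, 0, 0, 0, 0.4, 0, 0, 1, 0, 0, 0, 0.4, 0, 0, 0.35, 0, 0, 0, 0.4, 0, 0, 0, 0, 0, 0, 1]
}}

```text
t: 30.88
eef_pos: [0.4125, -0.1934, 0.0986]
tool_rot: [0.0, 1.0, -0.0, 0.0]
contact_force: [0.3, -0.3, -0.6]
gripper_width: 0.404
grasp_force: 0.0
```

Call:
{"name": "servo_tool", "arguments": {
  "motion": [0, 0, 0, 0, 0, 0, 1, 0, 0, 0, 0, 0, 0, 1, 0, 0, 0, 0, 0, 0, 1]
}}

```text
t: 31.25
eef_pos: [0.4126, -0.1935, 0.0993]
tool_rot: [0.0, 1.0, -0.0, 0.001]
contact_force: [0.2, 0.2, 7.1]
gripper_width: 0.199
grasp_force: 39.4
```

Call:
{"name": "servo_tool", "arguments": {
  "motion": [0, 0, -1, 0, 0, 0, 1, 0, 0, -1, 0, 0, 0, 1, 0, 0, -1, 0, 0, 0, 1, 0, 0, -1, 0, 0, 0, 1, 0, 0, -0.5, 0, 0, 0, 1]
}}

```text
t: 31.88
eef_pos: [0.4119, -0.1933, 0.1894]
tool_rot: [0.0, 1.0, -0.0, 0.0]
contact_force: [0.2, 0.4, -0.8]
gripper_width: 0.2
grasp_force: 39.1
```

Call:
{"name": "servo_tool", "arguments": {
  "motion": [0.97, -0.61, 0, 0, 0, 0, 1, 0.97, -0.61, 0, 0, 0, 0, 1, 0.97, -0.61, 0, 0, 0, 0, 1, 0.97, -0.61, 0, 0, 0, 0, 1, 0.97, -0.61, 0, 0, 0, 0, 1]
}}

```text
t: 32.5
eef_pos: [0.5099, -0.1315, 0.1883]
tool_rot: [-0.0, 1.0, -0.0, -0.0]
contact_force: [1.6, -0.7, -0.5]
gripper_width: 0.199
grasp_force: 39.1
```

Call:
{"name": "servo_tool", "arguments": {
  "motion": [0.97, -0.61, 0, 0, 0, 0, 1, 0.97, -0.61, 0, 0, 0, 0, 1, 0.97, -0.61, 0, 0, 0, 0, 1, 0.97, -0.61, 0, 0, 0, 0, 1, 0.97, -0.61, 0, 0, 0, 0, 1]
}}

```text
t: 33.12
eef_pos: [0.6071, -0.0704, 0.1883]
tool_rot: [0.0, 1.0, -0.0, -0.0]
contact_force: [0.4, -0.4, -1.0]
gripper_width: 0.196
grasp_force: 39.1
```

Call:
{"name": "servo_tool", "arguments": {
  "motion": [0.97, -0.61, 0, 0, 0, 0, 1, 0.97, -0.61, 0, 0, 0, 0, 1, 0, 0, 0, 0, 0, 0, 1, 0, 0, 1, 0, 0, 0, 1, 0, 0, 1, 0, 0, 0, 1]
}}

```text
t: 33.75
eef_pos: [0.6436, -0.0479, 0.1466]
tool_rot: [0.0, 1.0, -0.001, -0.001]
contact_force: [-0.2, 0.3, -1.3]
gripper_width: 0.202
grasp_force: 39.1
```

Call:
{"name": "servo_tool", "arguments": {
  "motion": [0, 0, 1, 0, 0, 0, 1, 0, 0, 0.7, 0, 0, 0, 1, 0, 0, 0.4, 0, 0, 0, 1, 0, 0, 0, 0, 0, 0, 1]
}}

```text
t: 34.25
eef_pos: [0.6445, -0.047, 0.1059]
tool_rot: [-0.0, 1.0, -0.0, -0.0]
contact_force: [0.6, -0.3, -0.0]
gripper_width: 0.201
grasp_force: 39.1
```

Call:
{"name": "servo_tool", "arguments": {
  "motion": [0, 0, 0.12, 0, 0, 0, 1, 0, 0, 0, 0, 0, 0, 0.4, 0, 0, 0, 0, 0, 0, 0.4, 0, 0, -1, 0, 0, 0, 0.4, 0, 0, -1, 0, 0, 0, 0.4]
}}

```text
t: 34.88
eef_pos: [0.6451, -0.047, 0.146]
tool_rot: [-0.0, 1.0, -0.0, 0.001]
contact_force: [1.0, -0.0, 1.1]
gripper_width: 0.6
grasp_force: 0.0
```

Call:
{"name": "servo_tool", "arguments": {
  "motion": [0, 0, -1, 0, 0, 0, 0.4, -1, 0, -1, 0, 0, 0, 0.4, -1, 0, -1, 0, 0, 0, 0.4, -1, 0, 0, 0, 0, 0, 0.4, -1, 0, 0, 0, 0, 0, 0.4]
}}

```text
t: 35.5
eef_pos: [0.5645, -0.0469, 0.206]
tool_rot: [0.0, 1.0, -0.0, 0.001]
contact_force: [0.1, 0.6, -0.4]
gripper_width: 0.603
grasp_force: 0.0
```

Call:
{"name": "servo_tool", "arguments": {
  "motion": [-1, 0, 0, 0, 0, 0, 0.4, -1, 0, 0, 0, 0, 0, 0.4, -1, 0, 0, 0, 0, 0, 0.4, -1, 0, 0, 0, 0, 0, 0.4, -1, 0, 0, 0, 0, 0, 0.4]
}}

```text
t: 36.12
eef_pos: [0.4644, -0.0469, 0.2054]
tool_rot: [0.0, 1.0, -0.0, 0.001]
contact_force: [0.3, -0.1, 0.3]
gripper_width: 0.597
grasp_force: 0.0
```

```bash
python3 - <<'E'
from h import *
im=bot.read_camera("scene");print(bot.get_obs()["eef_pos"])
cv2.imwrite("pics/end.png",cv2.resize(im[:,:,::-1],(800,600),interpolation=cv2.INTER_CUBIC))
E
```

```text
[ 0.46164535 -0.04706523  0.2049412 ]
```

View pics/end.png

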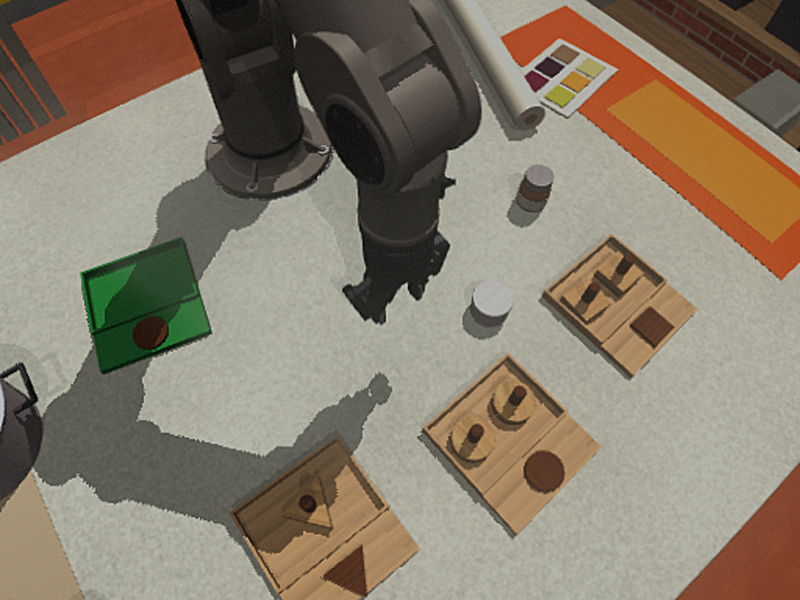

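All five stamps stand in their trays: squares at (590,290) and (622,268), rounds at (473,435) and (515,398), triangle at (308,503). The jar (535,185) and tin (492,300) are where they were.

```bash
python3 -c "
from station import bot
print(bot.hand_in())"
```

```text
the job is handed in; nothing more can be done
None
```

I put all five stamps in their matching trays and handed the job in; the last picture shows each standing handle up and the jar and tin unmoved, but no verdict came back.

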